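Hang the green-handled gauge in the gauge cabinet

TASK

Take the green-handled gauge out of the stand, reach down through the yellow-framed opening in the top of the grey cabinet and hang the gauge by its eye on the hook inside, hanging straight and still, then let go and withdraw. Do not touch the yellow frame with the gauge or the gripper, and leave the red-handled gauge in the stand.

Things in the scene. Friction and masses are not known exactly. Their poses are not given: they have to be found in the camera images.
- gauge_green: steel gauge with green handle, 150 g, upright in a slot of the grey stand (27 mm deep; draw straight up). Origin: centre of underside; z up, y across its width, x through its thickness. Fork 44 wide (y), 8 thick, to z = 48 mm; eye above it; green handle to grip: 24 mm (y) by 16 mm (x), z = 112 to 154 mm. Front and back alike: may hang either way round
- gauge_red: the same gauge with a red handle, in the stand's other slot, 110 mm from the green one along y; it stays there. (Stand: block 80 x 220 x 35 mm)
- cabinet: fixed grey cabinet, 158 (x) by 178 (y) mm, 150 high; origin: centre of underside, x from front to back. Open top 130 (x) by 150 (y) mm, centred. Front wall only 90 mm high. Hook inside: level rod 8 mm thick, from the back wall (x = 65 mm) toward the front (-x), at y = 0, its top at z = 118 mm; its end turns up at x = 10 to 0 mm, the tip reaching z = 132, x = -4 mm
- frame: yellow frame round the cabinet's top opening (inside 130 by 150 mm), bars 14 mm wide, z = 140 to 150 mm; not to be touched. Origin and axes are the cabinet's
- gauge_green_eye (a point): centre of the green gauge's round eye, 70 mm above its underside: a flat ring 8 mm thick, outer diameter 62 mm, clear hole 42 mm, hole axis along x; axes as the gauge's
- hook (a point): middle of the hook's straight part, on the rod's upper side, where the eye shall hang: 32 mm behind the cabinet's origin along its x, 118 mm above its underside; axes as the cabinet's. Hung here, the gauge's underside is 27 mm above the cabinet's
Not all that is in view belongs to the job. Leave any purple look-alike of the gauge_green alone.

How it is judged:
At the end, for the whole second after the job is handed in: the green gauge hangs still by its eye on the hook's straight part: eye centre 15 to 26 mm below the rod's top, within 12 mm sideways, -26 to +30 mm along the rod from the hook point, carried by the cabinet, within 11 degrees of upright; red gauge within 30 mm of its start (x of gauge_green_eye in the frame of hook between -0.026 and 0.03 m and y of gauge_green_eye in the frame of hook between -0.012 and 0.012 m and z of gauge_green_eye in the frame of hook between -0.026 and -0.015 m and angle between gauge_green's own z axis and vertical below 0.2 rad and contact force between gauge_green and cabinet above 0.3 N and linear speed of gauge_green below 0.04 m/s and distance of gauge_red from where it was at the start of the episode below 0.03 m); the robot touches nothing.
It fails at once if the yellow frame round the opening is touched (more than 1 N) (contact force between frame and anything else above 1 N).
It fails at once if the red-handled gauge is moved by more than 30 mm (distance of gauge_red from where it was at the start of the episode above 0.03 m).
It also fails if it takes over 48 s, if anything falls off the work surface, if the arm or the gripper's body presses on something with over 40 N, if the wrist force passes 120 N, or if a joint passes its speed limit or range.

ROBOT

A 7-joint arm with a two-finger parallel gripper is mounted at the origin on a cart in front of the work surface, level with it; the furniture and walls round the work are solid. World frame = base frame: x ahead of the robot, y to its left, z up, the work surface at z = 0. Lengths are in m, angles in rad, forces in N, time in s.
With the tool pointing down it reaches from about 0.4 to 0.875 m from the base axis. Payload 4.4 kg.
Tool frame: the origin (TCP) lies midway between the tips of the shut fingers; the grasp point (between the pads) lies 19 mm behind it; z points along the fingers, y is the direction in which the jaws open and shut (so a half turn about z gives the same grasp; the last joint's range is limited). The gripper opens to 85 mm and grips with 20 to 120 N. Pads are 22 mm wide; open, the fingers measure 114 mm over their backs; the gripper's body (76 mm by 85 mm) begins 54 mm behind the grasp point. The pads swing forward as they close: fully open they stand 13 mm farther back than shut.
Start: joints at [1.181, 0.628, 0.038, 1.517, -0.027, 0.996, -0.02], TCP at [0.207, -0.616, 0.231] pointing down, gripper open.
Joint ranges: [-3.06, 3.06], [-0.37, 2.12], [-1.25, 1.32], [0.18, 2.47], [-1.1, 4.24], [0.23, 1.98], [-2.94, 2.94]. Speed limits (rad/s): [2.57, 2.57, 3.14, 3.14, 3.14, 3.14, 3.14].

INTERFACE

Orientations are given as a 3x3 rotation matrix whose columns are the frame's x, y, z axes.
In Python, from bench import manip gives the robot as it stands. The module is installed in compiled form; this text tells all that it offers.
- The arm moves only by the tool carry_out, never from a script. Its argument "commands" is a list that holds one entry, the list of rows, each a list of 6 numbers: the shift along the tool's x, y, z in mm, then the turn, a rotation vector about the tool's x, y, z in rad. A call has 1 to 20 rows; each row is the pose to reach, as a shift and turn from the pose measured when the call began, along the tool's axes at that moment; what a row does not reach only later rows make up. A row lasts 1/8 s, in which the tool goes at most 62.5 mm and 10.7 degrees, less where a joint would pass 70% of its speed; a pose out of reach is approached as far as the arm can. A call with a gripper value outside its range is refused whole. "hand" is the opening, from 0 (shut) to 1 (fully open), set as the call begins (left out, the last holds). The fingers move at their own pace and stop on an object; "grip_force" is the grip in N (left out, the last holds). Time passes only in rows, so rows that repeat a pose let the fingers close. It gives the time, the measured TCP pose, the force and the opening at its end, in the units of the state.
- manip.observe(): the state, without advancing time (a new reading comes with each control period).
- manip.snapshot(name): name is "scene" or "top"; returns the picture (384x512x3 uint8, red, green, blue); there is no depth.
- manip.calibration(name): a dict with "fx", "fy", "cx", "cy" (pixels), "position" and "attitude" of the camera in the world. Camera axes: x right, y down, z forward; pixel columns grow to the right and rows downward; lengths in m; the calibration is good to about 2 mm. A picture is of the moment at which its call begins. calibration takes no time and is no camera call.
- manip.sign_off(): hands the job in, once; it reports no verdict.
The state is a dict: "t": time; "joint_positions": joint angles; "joint_velocities": joint speeds; "effort": joint torques, N m; "position": TCP position; "eef_rot": TCP orientation; "force": force on the tool from outside, world axes, zero at the start; "torque": the same for the moment, N m; "width": finger opening in m.
Only numpy, scipy, OpenCV 4.12 (cv2) and the standard library are available. Lean on these libraries where they do the work, as an engineer would, in place of code of your own. Each camera call takes 0.05 s, during which the arm holds its last target. There are 200 camera calls.

## Working session

There is one attempt and no reset: what is moved stays moved. The work goes in short steps, Python scripts to look and compute and a tool call to move; the robot and the scene stay as the last step left them, time stands still between calls to the robot, and variables do not carry over. Pictures are saved under pics/ and viewed, about 8 in all and at most 12, crops included, and the job is handed in when it is done.

Besides the shell and the picture viewer there is one more tool, called after "Request:" as name(argument=value, ...), one argument or row to a line, values as JSON. carry_out: Moves the arm, as the interface text tells. Its arguments: {"type":"object","properties":{"commands":{"type":"array"},"hand":{"type":"number"},"grip_force":{"type":"number"}},"required":["commands"]}

```bash
mkdir -p pics
python3 - <<'E'
from bench import manip
import cv2,numpy as np
s=manip.observe()
print(s['t'],s['position'],np.round(s['eef_rot'],3),s['width'],s['force'])
for n in('scene','top'):
    cv2.imwrite(f'pics/{n}0.png',cv2.cvtColor(manip.snapshot(n),cv2.COLOR_RGB2BGR)); print(n,manip.calibration(n))
a=[cv2.imread(f'pics/{n}0.png') for n in('scene','top')]
E
```

```text
0.0 [ 0.20665752 -0.61561864  0.23038907] [[ 0.948  0.318 -0.001]
 [ 0.318 -0.948  0.002]
 [-0.    -0.002 -1.   ]] 0.08542295753992234 [-0.16628899  0.40432573 -0.38482705]
scene {'fx': 356.41417874381534, 'fy': 356.41417874381534, 'cx': 253.185869598657, 'cy': 192.1366664544448, 'position': array([0.12668358, 0.63268592, 0.67443514]), 'attitude': array([[-0.84060672, -0.36334095,  0.40170102],
       [-0.54146788,  0.54468513, -0.64041443],
       [ 0.01388822, -0.75584487, -0.65460343]])}
top {'fx': 382.62162632786277, 'fy': 382.62162632786277, 'cx': 253.8083949087148, 'cy': 186.5821388203939, 'position': array([0.37588566, 0.05431909, 0.96018602]), 'attitude': array([[-0.02784659, -0.99179233,  0.12478997],
       [-0.99954427,  0.02908232,  0.00809136],
       [-0.01165413, -0.12450778, -0.99215019]])}
```

View pics/scene0.png

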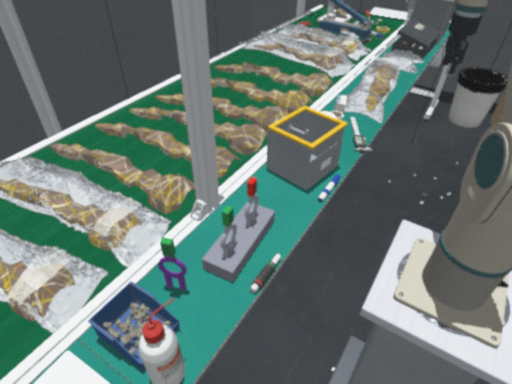

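View pics/top0.png

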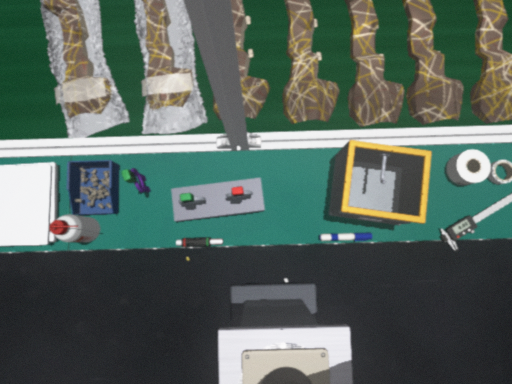

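Scene view: the green gauge is nearest (handle ~(228,215)), red behind it (252,187), and a purple look-alike at (172,265). The cabinet frame spans (268–346,108–145), and a post stands at (200,205). Top view: stand at (217,199), frame at (340–432,142–222), hook at about (384,168). Now enlarged crops.

Run:
```python
import cv2,numpy as np
t=cv2.imread('pics/top0.png');s=cv2.imread('pics/scene0.png')
def c(i,x,y,w,h,k): return cv2.resize(i[y:y+h,x:x+w],None,fx=k,fy=k,interpolation=cv2.INTER_CUBIC)
a=c(t,165,170,105,55,7); b=c(t,325,135,115,95,6); 
cv2.imwrite('pics/c1.png',a); 
cv2.imwrite('pics/c2.png',b)
cv2.imwrite('pics/c3.png',c(s,195,100,160,180,4)[:, :][:720][0:600])
```

```text
(no output)
```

View pics/c1.png

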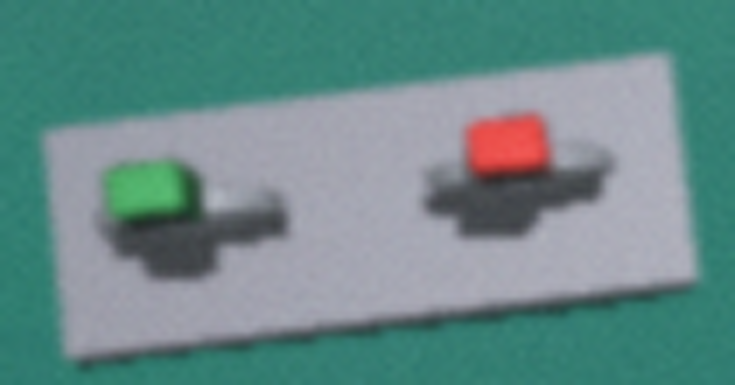

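View pics/c2.png

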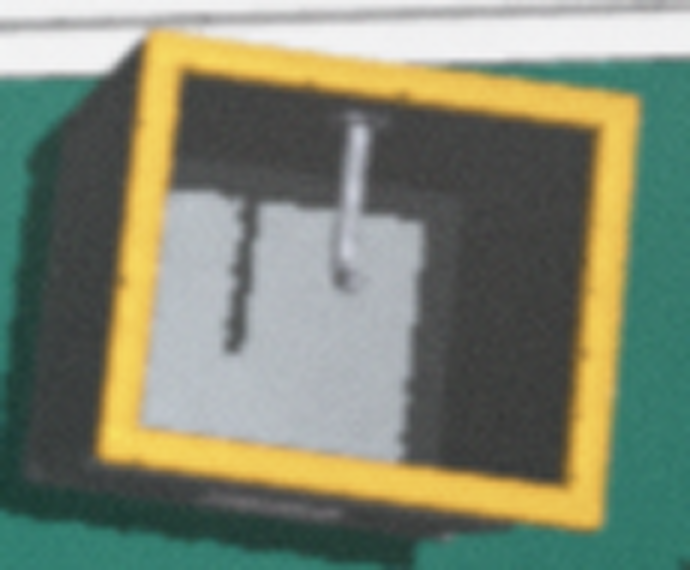

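View pics/c3.png

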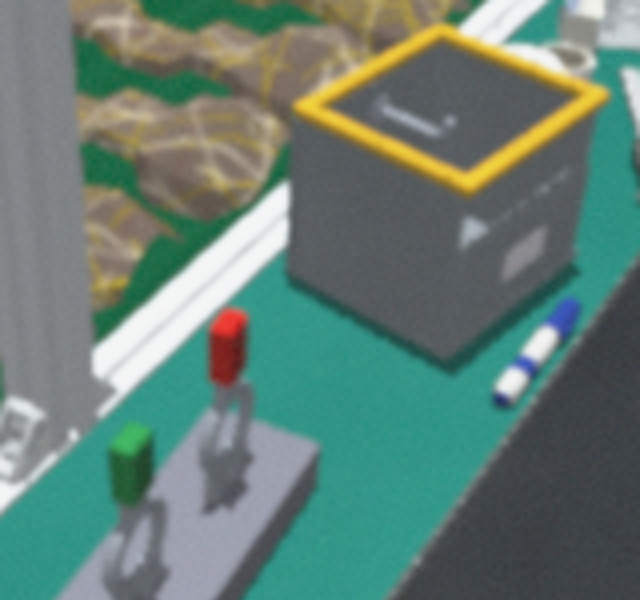

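Top crop: green handle top at crop ~(144,186), red at (508,143), stand corners clear. Frame outer corners at (152,30), (640,97), (602,528), (100,460). The hook runs from (357,120) to a tip at (347,280), pointing toward the robot.

```bash
cat > h.py <<'E'
from bench import manip
import numpy as np
def ray(n,u,v,z):
    c=manip.calibration(n);d=c['attitude']@[(u-c['cx'])/c['fx'],(v-c['cy'])/c['fy'],1]
    return c['position']+d*(z-c['position'][2])/d[2]
def proj(n,p):
    c=manip.calibration(n);q=c['attitude'].T@(np.asarray(p)-c['position'])
    return np.array([q[0]/q[2]*c['fx']+c['cx'],q[1]/q[2]*c['fy']+c['cy']])
E
python3 - <<'E'
from h import *
np.set_printoptions(precision=4,suppress=True)
def g(P,x0,y0,k,z): return np.array([ray('top',(x+.5)/k-.5+x0,(y+.5)/k-.5+y0,z) for x,y in P])
def rect(Q):
    m=Q.mean(0);print(Q[:,:2],'c',m,'sides',[np.linalg.norm(Q[i]-Q[(i+1)%4]) for i in range(4)])
    d=(Q[0]-Q[1])+(Q[3]-Q[2]);print('yaw of y-axis',np.arctan2(-d[0],d[1]))
    d=(Q[0]-Q[3])+(Q[1]-Q[2]);print('yaw of x-axis',np.arctan2(d[1],d[0]))
rect(g([(45,130),(668,55),(697,282),(68,358)],165,170,7,.035))
rect(g([(152,30),(640,97),(602,528),(100,460)],325,135,6,.15))
rect(g([(182,70),(601,127),(568,487),(144,428)],325,135,6,.15))
h=g([(357,122),(344,265)],325,135,6,.118);print('hook rod',h,np.arctan2(*(h[0]-h[1])[1::-1]))
print('green,red top',g([(143,186),(508,143)],165,170,7,.162))
for n,x,y in(('g',132,430),('r',231,315)): print(n,ray('scene',(x+.5)/4-.5+195,(y+.5)/4-.5+100,.162))
# frame corners scene (outer) : left, top, right, bottom
for x,y in((293,105),(443,25),(609,95),(468,192)): print(ray('scene',(x+.5)/4-.5+195,(y+.5)/4-.5+100,.15))
print('post',ray('top',238,142,0.0),ray('scene',205,207,0))
E
```

```text
[[0.4943 0.2641]
 [0.5143 0.0461]
 [0.4348 0.0385]
 [0.4148 0.2562]] c [0.4646 0.1512 0.035 ] sides [np.float64(0.218931957956947), np.float64(0.07989033093804168), np.float64(0.21868950953980965), np.float64(0.07992437378680425)]
yaw of y-axis 0.0915857072271822
yaw of x-axis 0.09735080248031425
[[ 0.574  -0.1496]
 [ 0.5441 -0.3222]
 [ 0.3912 -0.2959]
 [ 0.4199 -0.1222]] c [ 0.4823 -0.2225  0.15  ] sides [np.float64(0.1752097130259113), np.float64(0.15524139492128228), np.float64(0.1760675771409598), np.float64(0.1565384569866613)]
yaw of y-axis -0.1676817538839817
yaw of x-axis -0.1730900610760358
[[ 0.559  -0.1594]
 [ 0.5337 -0.3074]
 [ 0.4058 -0.2852]
 [ 0.4307 -0.1383]] c [ 0.4823 -0.2226  0.15  ] sides [np.float64(0.15013211158827464), np.float64(0.12979102308386714), np.float64(0.14904974105139795), np.float64(0.13001444960391387)]
yaw of y-axis -0.16889269727559017
yaw of x-axis -0.1676363754679086
hook rod [[ 0.5445 -0.2316  0.118 ]
 [ 0.491  -0.223   0.118 ]] -0.15828848853017255
green,red top [[0.4603 0.2059 0.162 ]
 [0.4701 0.096  0.162 ]]
g [0.4597 0.2013 0.162 ]
r [0.4689 0.0918 0.162 ]
[ 0.5705 -0.1476  0.15  ]
[ 0.536  -0.3182  0.15  ]
[ 0.3871 -0.2891  0.15  ]
[ 0.4174 -0.1167  0.15  ]
post [0.6132 0.0995 0.    ] [0.617  0.0989 0.    ]
```

Top-view sizes check out (stand 219×80, frame 150×130 inside), and green–red spacing is 110 mm. Green ≈ (0.460, 0.205), yaw 0.094; cabinet ≈ (0.482, −0.222), yaw −0.168. I'll add a planner that prints rows, then approach.

```bash
cat >> h.py <<'E'
from scipy.spatial.transform import Rotation as R
def tool(yaw):
    c,s=np.cos(yaw),np.sin(yaw); return np.array([[c,s,0],[s,-c,0],[0,0,-1]])
def rows(wps,step=50):
    "wps: (x,y,z,yaw) world; prints tool-frame rows with steps <= step mm (float) "
    s=manip.observe();p0=np.array(s['position']);R0=np.array(s['eef_rot']);p=p0
    y=np.arctan2(R0[1,0],R0[0,0])
    for w in wps:
        q=np.array(w[:3]);n=max(1,int(np.ceil(max(np.linalg.norm(q-p)*1000/step,abs(w[3]-y)/.15))))
        for i in range(1,n+1):
            d=R0.T@(p+(q-p)*i/n-p0)*1000; r=R.from_matrix(R0.T@tool(y+(w[3]-y)*i/n)).as_rotvec()
            print('[%s],'%','.join(['%.0f'%v if step>20 else '%.1f'%v for v in d]+['%.3f'%v for v in r]))
        p,y=q,w[3]
def st():
    s=manip.observe();print('t',s['t'],'p',np.round(s['position'],4),'yaw',np.arctan2(s['eef_rot'][1,0],s['eef_rot'][0,0]),'tilt',np.round(s['eef_rot'][:,2],3),'F',np.round(s['force'],2),'w',s['width'],'q',np.round(s['joint_positions'],2))
E
python3 -c "
from h import *
rows([(.37,-.42,.3,.25),(.48,-.17,.31,.17),(.47,.02,.31,.1)])"
```

```text
[36,-22,-12,-0.002,0.000,0.012],
[72,-45,-23,-0.002,0.000,0.025],
[109,-67,-35,-0.002,0.000,0.037],
[145,-89,-46,-0.002,0.000,0.049],
[181,-111,-58,-0.002,0.000,0.062],
[217,-134,-69,-0.002,0.000,0.074],
[248,-167,-71,-0.002,0.000,0.087],
[278,-201,-73,-0.002,0.000,0.100],
[309,-235,-74,-0.002,0.000,0.114],
[340,-268,-76,-0.002,0.000,0.127],
[370,-302,-77,-0.002,0.000,0.140],
[401,-336,-79,-0.002,0.000,0.154],
[414,-381,-79,-0.002,0.000,0.171],
[426,-427,-79,-0.002,0.000,0.189],
[439,-473,-79,-0.002,0.000,0.206],
[452,-519,-79,-0.002,0.000,0.224],
```

Request:
carry_out(
  commands=[
    [[36, -22, -12, -0.002, 0, 0.012], [72, -45, -23, -0.002, 0, 0.025], [109, -67, -35, -0.002, 0, 0.037], [145, -89, -46, -0.002, 0, 0.049], [181, -111, -58, -0.002, 0, 0.062], [217, -134, -69, -0.002, 0, 0.074], [248, -167, -71, -0.002, 0, 0.087], [278, -201, -73, -0.002, 0, 0.1], [309, -235, -74, -0.002, 0, 0.114], [340, -268, -76, -0.002, 0, 0.127], [370, -302, -77, -0.002, 0, 0.14], [401, -336, -79, -0.002, 0, 0.154], [414, -381, -79, -0.002, 0, 0.171], [426, -427, -79, -0.002, 0, 0.189], [439, -473, -79, -0.002, 0, 0.206], [452, -519, -79, -0.002, 0, 0.224], [452, -519, -79, -0.002, 0, 0.224]],
  ],
  hand=1,
)

```text
t: 2.22
position: [0.4695, 0.0243, 0.3102]
eef_rot: [[0.994, 0.107, -0.001], [0.107, -0.994, 0.001], [-0.001, -0.002, -1.0]]
force: [0.2, -0.4, -0.4]
width: 0.0856
```

```bash
python3 -c "
from h import *
st()
rows([(.460,.204,.23,.094)])"
```

```text
t 2.225 p [0.4695 0.0243 0.3102] yaw 0.10741970532185931 tilt [-0.001  0.001 -1.   ] F [ 0.19 -0.36 -0.43] w 0.08563789577358222 q [-0.05  0.28 -0.07  1.89  0.02  0.98 -1.6 ]
[2,-45,20,-0.002,0.001,0.003],
[5,-90,40,-0.002,0.001,0.007],
[7,-135,60,-0.002,0.001,0.010],
[10,-180,80,-0.002,0.001,0.013],
```

Request:
carry_out(
  commands=[
    [[2, -45, 20, -0.002, 0.001, 0.003], [5, -90, 40, -0.002, 0.001, 0.007], [7, -135, 60, -0.002, 0.001, 0.01], [10, -180, 80, -0.002, 0.001, 0.013], [10, -180, 80, -0.002, 0.001, 0.013], [10, -180, 80, -0.002, 0.001, 0.013]],
  ],
)

```text
t: 2.98
position: [0.4604, 0.2031, 0.2303]
eef_rot: [[0.996, 0.093, -0.0], [0.093, -0.996, -0.002], [-0.0, 0.002, -1.0]]
force: [-0.1, -0.8, 0.6]
width: 0.0855
```

Run:
```python
from h import *
import cv2
st()
a=cv2.cvtColor(manip.snapshot('scene'),cv2.COLOR_RGB2BGR);b=cv2.cvtColor(manip.snapshot('top'),cv2.COLOR_RGB2BGR)
z=lambda i,x,y,w,h:cv2.resize(i[y:y+h,x:x+w],(400,600),interpolation=cv2.INTER_CUBIC)
cv2.imwrite('pics/p1.png',np.hstack([z(a,180,130,100,150),z(b,160,130,100,150)]))
p=manip.observe()['position']
print('tcp px',proj('scene',p),'green exp',proj('scene',[.460,.205,.162]))
rows([(.460,.204,.124,.094)],30)
```

```text
t 2.975 p [0.4604 0.2031 0.2303] yaw 0.0934218841768968 tilt [-0.    -0.002 -1.   ] F [-0.14 -0.83  0.58] w 0.08548748513248747 q [-0.39  0.42 -0.12  1.92  0.07  0.81 -2.02]
tcp px [225.62101164 181.81289909] green exp [226.46235048 208.08629186]
[-0,-0,27,0.001,-0.001,-0.001],
[-0,-1,53,0.001,-0.001,-0.001],
[-1,-1,80,0.001,-0.001,-0.002],
[-1,-2,107,0.001,-0.001,-0.002],
```

View pics/p1.png

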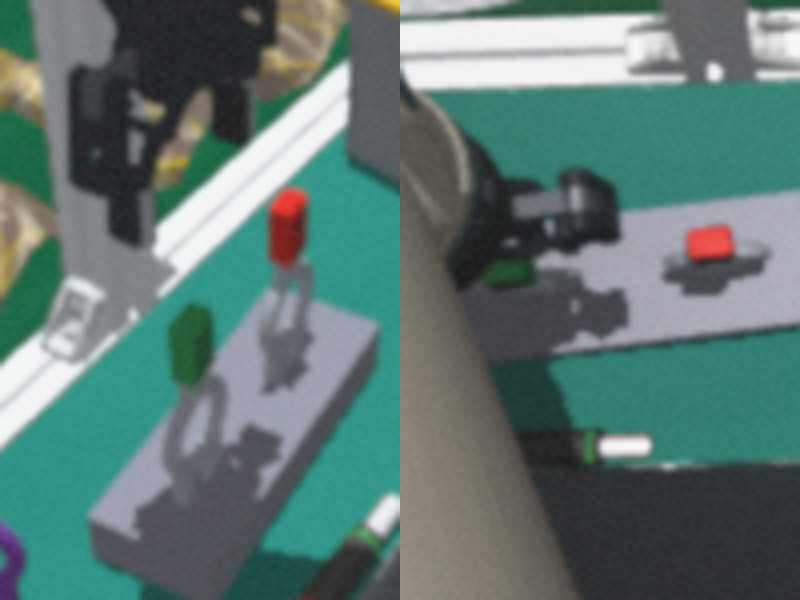

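The scene crop shows finger tips at (133,225) and (235,130), centred over the green handle at (190,312); that matches the prediction. Descending and gripping.

Request:
carry_out(
  commands=[
    [[0, -1, 27, 0.001, -0.001, 0], [0, -1, 54, 0.001, -0.001, 0], [0, -1, 80, 0.001, -0.001, 0], [0, -1, 95, 0.001, -0.001, 0], [0, -1, 106, 0.001, -0.001, 0], [0, -1, 106, 0.001, -0.001, 0], [0, -1, 106, 0.001, -0.001, 0]],
  ],
)

```text
t: 3.95
position: [0.4613, 0.2037, 0.1254]
eef_rot: [[0.996, 0.092, 0.001], [0.092, -0.996, 0.0], [0.001, -0.0, -1.0]]
force: [-1.0, 0.0, 0.2]
width: 0.0854
```

Request:
carry_out(
  commands=[
    [[0, 0, 0, 0, 0, 0], [0, 0, 0, 0, 0, 0], [0, 0, 0, 0, 0, 0], [0, 0, 0, 0, 0, 0], [0, 0, 0, 0, 0, 0], [0, 0, 0, 0, 0, 0]],
  ],
  hand=0,
  grip_force=40,
)

```text
t: 4.7
position: [0.4614, 0.2042, 0.1255]
eef_rot: [[0.996, 0.092, 0.001], [0.092, -0.996, 0.001], [0.002, -0.001, -1.0]]
force: [0.1, 2.2, 2.6]
width: 0.0237
```

Run:
```python
from h import *
st()
p=manip.observe()['position']
rows([(p[0],p[1],.33,.094)],30)
```

```text
t 4.7 p [0.4614 0.2042 0.1255] yaw 0.09189239930785299 tilt [ 0.001  0.001 -1.   ] F [0.13 2.19 2.61] w 0.023681163264162922 q [-0.4   0.58 -0.1   2.02  0.1   0.54 -2.06]
[0,-0,-29,-0.001,-0.002,-0.000],
[0,-0,-58,-0.001,-0.002,-0.001],
[0,-0,-88,-0.001,-0.002,-0.001],
[0,-0,-117,-0.001,-0.002,-0.001],
[0,-0,-146,-0.001,-0.002,-0.002],
[0,-0,-175,-0.001,-0.002,-0.002],
[0,-0,-204,-0.001,-0.002,-0.002],
```

Request:
carry_out(
  commands=[
    [[0, 0, -10, 0, 0, 0], [0, 0, -22, 0, 0, 0], [0, 0, -36, 0, 0, 0], [0, 0, -60, 0, 0, 0], [0, 0, -90, 0, 0, 0], [0, 0, -120, 0, 0, 0], [0, 0, -150, 0, 0, 0], [0, 0, -180, 0, 0, 0], [0, 0, -205, 0, 0, 0], [0, 0, -205, 0, 0, 0]],
  ],
)

```text
t: 5.95
position: [0.462, 0.204, 0.3328]
eef_rot: [[0.996, 0.091, 0.006], [0.091, -0.996, 0.002], [0.006, -0.002, -1.0]]
force: [-0.1, -0.3, -1.9]
width: 0.0233
```

Run:
```python
from h import *
st()
c=np.array([.482,-.2225]);u=np.array([np.cos(.168),-np.sin(.168)])
t=c-.026*u;print(t)
rows([(.47,0,.33,-.03),(*t,.33,-.168)],45)
```

```text
t 5.95 p [0.462  0.204  0.3328] yaw 0.09131693283881467 tilt [ 0.006  0.002 -1.   ] F [-0.13 -0.29 -1.86] w 0.023347164584413913 q [-0.37  0.31 -0.13  1.77  0.05  1.06 -2.  ]
[ 0.45636605 -0.21815252]
[-2,41,0,-0.002,-0.006,0.024],
[-4,82,1,-0.002,-0.006,0.049],
[-6,122,1,-0.002,-0.006,0.073],
[-9,163,2,-0.002,-0.006,0.097],
[-11,204,2,-0.002,-0.006,0.121],
[-17,247,2,-0.002,-0.006,0.149],
[-24,290,2,-0.002,-0.006,0.177],
[-31,333,2,-0.002,-0.006,0.204],
[-37,377,2,-0.003,-0.006,0.232],
[-44,420,2,-0.003,-0.006,0.259],
```

Request:
carry_out(
  commands=[
    [[-2, 41, 0, -0.002, -0.006, 0.024], [-4, 82, 1, -0.002, -0.006, 0.049], [-6, 122, 1, -0.002, -0.006, 0.073], [-9, 163, 2, -0.002, -0.006, 0.097], [-11, 204, 2, -0.002, -0.006, 0.121], [-17, 247, 2, -0.002, -0.006, 0.149], [-24, 290, 2, -0.002, -0.006, 0.177], [-31, 333, 2, -0.002, -0.006, 0.204], [-37, 377, 2, -0.002, -0.006, 0.232], [-44, 420, 2, -0.002, -0.006, 0.26], [-44, 420, 2, -0.002, -0.006, 0.26], [-44, 420, 2, -0.002, -0.006, 0.26]],
  ],
)

```text
t: 7.45
position: [0.4558, -0.2174, 0.3288]
eef_rot: [[0.986, -0.168, -0.002], [-0.168, -0.986, 0.002], [-0.003, -0.002, -1.0]]
force: [-0.4, 0.3, -1.5]
width: 0.0236
```

Run:
```python
from h import *
import cv2
st()
a=cv2.cvtColor(manip.snapshot('scene'),cv2.COLOR_RGB2BGR);b=cv2.cvtColor(manip.snapshot('top'),cv2.COLOR_RGB2BGR)
z=lambda i,x,y,w,h:cv2.resize(i[y:y+h,x:x+w],(w*4,h*4),interpolation=cv2.INTER_CUBIC)
cv2.imwrite('pics/p2.png',np.hstack([z(a,255,20,100,145),z(b,335,115,100,145)]))
s=manip.observe();p=s['position'];Rm=np.array(s['eef_rot'])
for k in(.1175,.0475):  # underside, eye
    for dy in(-.022,0,.022):
        q=p+Rm@[0,dy,k]; print('scene crop',(proj('scene',q)-[255,20])*4,'top crop',(proj('top',q)-[335,115])*4)
```

```text
t 7.45 p [ 0.4558 -0.2174  0.3288] yaw -0.1686041757007046 tilt [-0.002  0.002 -1.   ] F [-0.38  0.34 -1.46] w 0.023632855452946397 q [ 0.3   0.32  0.12  1.78 -0.04  1.05 -1.3 ]
scene crop [231.04533892 360.93266203] top crop [195.82941607 291.69255315]
scene crop [249.58461953 349.86030061] top crop [240.68166763 297.79849649]
scene crop [267.65829397 339.06601687] top crop [285.60528074 303.9141546 ]
scene crop [244.36885257 262.61240448] top crop [247.31866741 272.4633018 ]
scene crop [263.63822025 252.3094216 ] top crop [296.7899731 279.1750745]
scene crop [282.40026053 242.27769752] top crop [346.34802323 285.89861583]
```

View pics/p2.png

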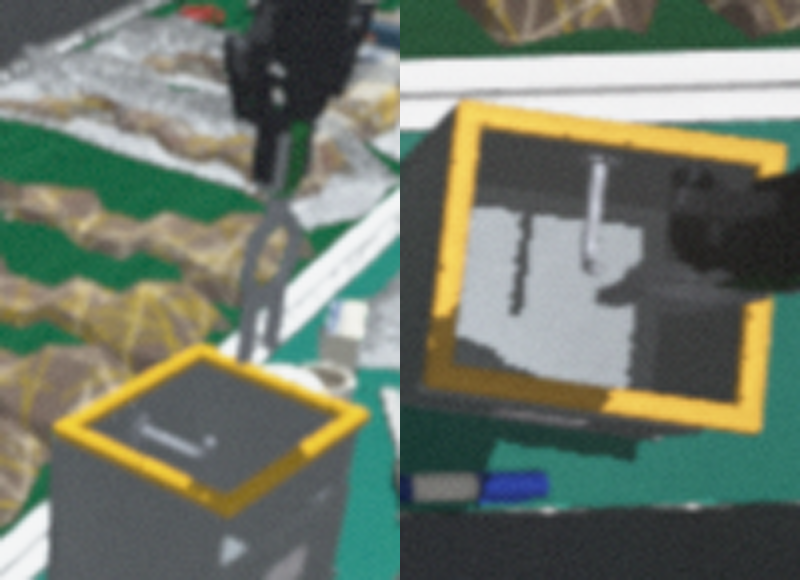

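Scene crop: gauge upright, eye at (267,253) against predicted (264,252), underside at ~(256,357) against (250,350), so within ~3 mm. Top crop: gauge sits in front of the hook tip, inside the opening. Lowering to threading height (TCP z 0.169).

Request:
carry_out(
  commands=[
    [[0, 0, 30, 0.002, 0.003, 0], [0, 0, 60, 0.002, 0.003, 0], [0, 0, 85, 0.002, 0.003, 0], [0, 0, 110, 0.002, 0.003, 0], [0, 0, 130, 0.002, 0.003, 0], [0, 0, 148, 0.002, 0.003, 0], [0, 0, 160, 0.002, 0.003, 0], [0, 0, 160, 0.002, 0.003, 0], [0, 0, 160, 0.002, 0.003, 0]],
  ],
)

```text
t: 8.68
position: [0.4567, -0.2164, 0.1699]
eef_rot: [[0.986, -0.165, 0.003], [-0.165, -0.986, 0.003], [0.003, -0.003, -1.0]]
force: [-0.3, 0.4, -1.6]
width: 0.0231
```

Run:
```python
from h import *
import cv2
st()
a=cv2.cvtColor(manip.snapshot('scene'),cv2.COLOR_RGB2BGR);b=cv2.cvtColor(manip.snapshot('top'),cv2.COLOR_RGB2BGR)
z=lambda i,x,y,w,h:cv2.resize(i[y:y+h,x:x+w],(w*5,h*5),interpolation=cv2.INTER_CUBIC)
cv2.imwrite('pics/p3.png',np.hstack([z(a,270,70,80,100),z(b,345,130,80,100)]))
s=manip.observe();p=s['position'];Rm=np.array(s['eef_rot'])
for dy in(-.0,.012):
    q=p+Rm@[0,dy,-.02]; print('handle',(proj('scene',q)-[270,70])*5,(proj('top',q)-[345,130])*5)
c=np.array([.482,-.2225]);u=np.array([np.cos(.168),-np.sin(.168)])
rows([(*(c+.029*u),p[2],-.168)],10)
```

```text
t 8.675 p [ 0.4567 -0.2164  0.1699] yaw -0.16613116495321134 tilt [ 0.003  0.003 -1.   ] F [-0.26  0.37 -1.63] w 0.02305664245117301 q [ 0.33  0.51  0.09  1.98 -0.08  0.65 -1.27]
handle [231.15270115 222.59427623] [231.89681322 302.40290319]
handle [243.39834088 215.09160543] [261.63073325 306.45702567]
[9.1,0.3,0.0,-0.003,-0.003,0.000],
[18.3,0.6,0.1,-0.003,-0.003,0.001],
[27.4,0.8,0.1,-0.003,-0.003,0.001],
[36.6,1.1,0.1,-0.003,-0.003,0.001],
[45.7,1.4,0.1,-0.003,-0.003,0.001],
[54.9,1.7,0.2,-0.003,-0.003,0.002],
```

View pics/p3.png

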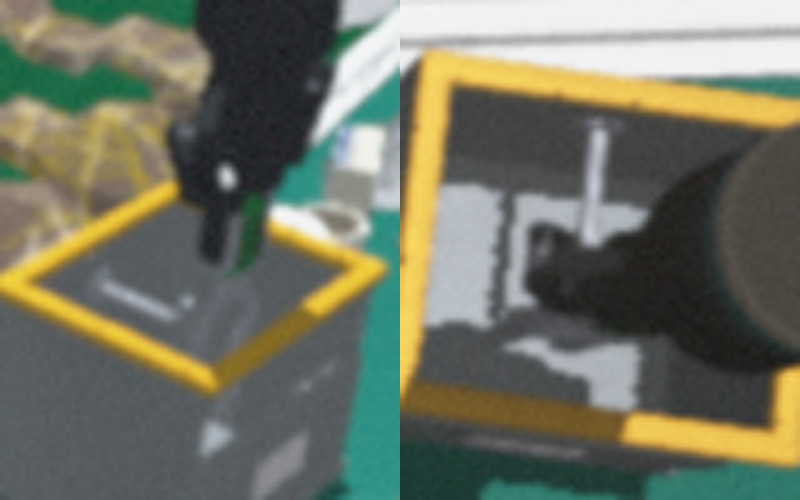

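Scene crop: gauge eye (about (225,300)) sits in front of the hook tip (187,300), inside the frame with clear gaps. Threading forward 55 mm.

Request:
carry_out(
  commands=[
    [[9, 0.3, 0, -0.003, -0.003, 0], [18, 0.6, 0, -0.003, -0.003, 0.001], [27, 0.9, 0, -0.003, -0.003, 0.001], [36, 1.1, 0, -0.003, -0.003, 0.001], [45, 1.4, 0, -0.003, -0.003, 0.001], [55, 1.7, 0, -0.003, -0.003, 0.002], [55, 1.7, 0, -0.003, -0.003, 0.002], [55, 1.7, 0, -0.003, -0.003, 0.002]],
  ],
)

```text
t: 9.78
position: [0.5103, -0.2273, 0.17]
eef_rot: [[0.986, -0.168, -0.001], [-0.168, -0.986, 0.001], [-0.001, -0.0, -1.0]]
force: [-0.1, -0.6, -1.0]
width: 0.0233
```

Run:
```python
from h import *
import cv2
st()
a=cv2.cvtColor(manip.snapshot('scene'),cv2.COLOR_RGB2BGR);b=cv2.cvtColor(manip.snapshot('top'),cv2.COLOR_RGB2BGR)
z=lambda i,x,y,w,h:cv2.resize(i[y:y+h,x:x+w],(w*5,h*5),interpolation=cv2.INTER_CUBIC)
cv2.imwrite('pics/p4.png',np.hstack([z(a,270,70,80,100),z(b,345,130,80,100)]))
```

```text
t 9.775 p [ 0.5103 -0.2273  0.17  ] yaw -0.16851855612899289 tilt [-0.001  0.001 -1.   ] F [-0.12 -0.55 -1.04] w 0.023266679672591137 q [ 0.31  0.58  0.09  1.84 -0.08  0.73 -1.3 ]
```

View pics/p4.png

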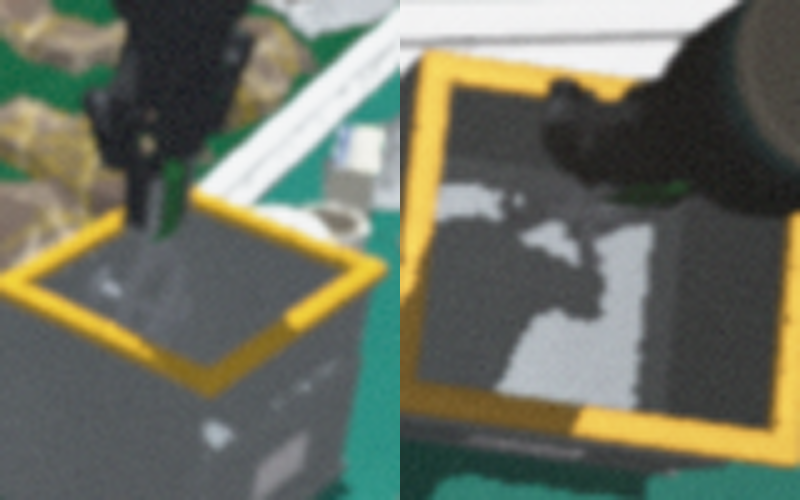

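Hook root at (105,285) is visible, the eye is now over the straight part, and no contact force registers. Lowering slowly.

Request:
carry_out(
  commands=[
    [[0, 0, 6, 0, 0, 0], [0, 0, 12, 0, 0, 0], [0, 0, 17, 0, 0, 0], [0, 0, 21, 0, 0, 0], [0, 0, 21, 0, 0, 0], [0, 0, 21, 0, 0, 0]],
  ],
)

```text
t: 10.62
position: [0.5103, -0.2274, 0.1492]
eef_rot: [[0.986, -0.168, -0.0], [-0.168, -0.986, 0.0], [-0.0, -0.0, -1.0]]
force: [0.7, -0.6, -1.5]
width: 0.0234
```

Request:
carry_out(
  commands=[
    [[0, 0, 1.5, 0, 0, 0], [0, 0, 3, 0, 0, 0], [0, 0, 3, 0, 0, 0], [0, 0, 3, 0, 0, 0]],
  ],
)

```text
t: 11.12
position: [0.5103, -0.2274, 0.1462]
eef_rot: [[0.986, -0.168, -0.0], [-0.168, -0.986, 0.0], [-0.0, -0.0, -1.0]]
force: [0.2, 0.2, -1.4]
width: 0.0232
```

Request:
carry_out(
  commands=[
    [[0, 0, 1, 0, 0, 0], [0, 0, 2, 0, 0, 0], [0, 0, 2, 0, 0, 0]],
  ],
)

```text
t: 11.5
position: [0.5104, -0.2274, 0.1443]
eef_rot: [[0.986, -0.168, -0.0], [-0.168, -0.986, 0.0], [-0.0, -0.0, -1.0]]
force: [-0.6, 0.3, 0.7]
width: 0.0236
```

Request:
carry_out(
  commands=[
    [[0, 0, 0.5, 0, 0, 0], [0, 0, 1, 0, 0, 0], [0, 0, 1, 0, 0, 0]],
  ],
)

```text
t: 11.88
position: [0.5104, -0.2274, 0.1441]
eef_rot: [[0.986, -0.168, 0.0], [-0.168, -0.986, 0.0], [0.0, -0.0, -1.0]]
force: [-1.8, 1.1, 6.5]
width: 0.0237
```

Contact came at the expected height (0.1443 against 0.1445). Opening partway.

Request:
carry_out(
  commands=[
    [[0, 0, -0.5, 0, 0, 0], [0, 0, -0.5, 0, 0, 0], [0, 0, -0.5, 0, 0, 0], [0, 0, -0.5, 0, 0, 0], [0, 0, -0.5, 0, 0, 0], [0, 0, -0.5, 0, 0, 0], [0, 0, -0.5, 0, 0, 0], [0, 0, -0.5, 0, 0, 0]],
  ],
  hand=0.6,
)

```text
t: 12.88
position: [0.5105, -0.2275, 0.1446]
eef_rot: [[0.986, -0.168, 0.0], [-0.168, -0.986, 0.0], [0.0, -0.0, -1.0]]
force: [-0.4, 0.1, -0.1]
width: 0.0515
```

Run:
```python
from h import *
import cv2
st()
a=cv2.cvtColor(manip.snapshot('scene'),cv2.COLOR_RGB2BGR)
z=lambda i,x,y,w,h:cv2.resize(i[y:y+h,x:x+w],(w*6,h*6),interpolation=cv2.INTER_CUBIC)
cv2.imwrite('pics/p5.png',z(a,260,60,100,100))
```

```text
t 12.875 p [ 0.5105 -0.2275  0.1446] yaw -0.16870361976693737 tilt [ 0.  0. -1.] F [-0.36  0.07 -0.13] w 0.05148133848164824 q [ 0.31  0.61  0.09  1.86 -0.08  0.67 -1.29]
```

View pics/p5.png

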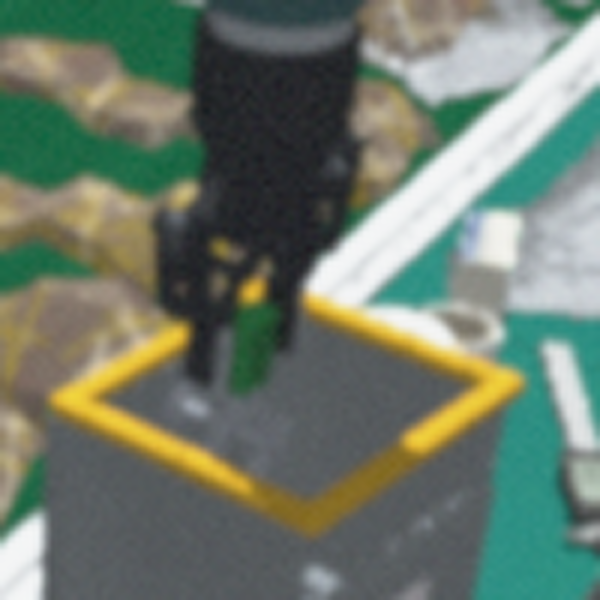

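The gripper is open around the green handle (255,350), which stands upright, with the fingers inside and clear of the frame. Withdrawing straight up and letting the gauge settle.

Request:
carry_out(
  commands=[
    [[0, 0, -8, 0, 0, 0], [0, 0, -18, 0, 0, 0], [0, 0, -30, 0, 0, 0], [0, 0, -45, 0, 0, 0], [0, 0, -70, 0, 0, 0], [0, 0, -100, 0, 0, 0], [0, 0, -140, 0, 0, 0], [-30, 0, -170, 0, 0, 0], [-70, 0, -180, 0, 0, 0], [-100, 0, -190, 0, 0, 0], [-100, 0, -190, 0, 0, 0], [-100, 0, -190, 0, 0, 0], [-100, 0, -190, 0, 0, 0], [-100, 0, -190, 0, 0, 0], [-100, 0, -190, 0, 0, 0], [-100, 0, -190, 0, 0, 0]],
  ],
)

```text
t: 14.92
position: [0.4119, -0.2107, 0.3344]
eef_rot: [[0.986, -0.168, -0.0], [-0.168, -0.986, 0.0], [-0.0, -0.0, -1.0]]
force: [0.2, -0.2, -0.3]
width: 0.051
```

Run:
```python
from h import *
import cv2
st()
a=cv2.cvtColor(manip.snapshot('scene'),cv2.COLOR_RGB2BGR);b=cv2.cvtColor(manip.snapshot('top'),cv2.COLOR_RGB2BGR)
z=lambda i,x,y,w,h:cv2.resize(i[y:y+h,x:x+w],(w*4,h*4),interpolation=cv2.INTER_CUBIC)
cv2.imwrite('pics/p6.png',np.hstack([z(a,260,60,100,145),z(b,335,115,100,145)]))
```

```text
t 14.925 p [ 0.4119 -0.2107  0.3344] yaw -0.1686695765387998 tilt [-0.  0. -1.] F [ 0.22 -0.23 -0.26] w 0.05103999199992143 q [ 0.31  0.24  0.13  1.87 -0.04  1.03 -1.29]
```

View pics/p6.png

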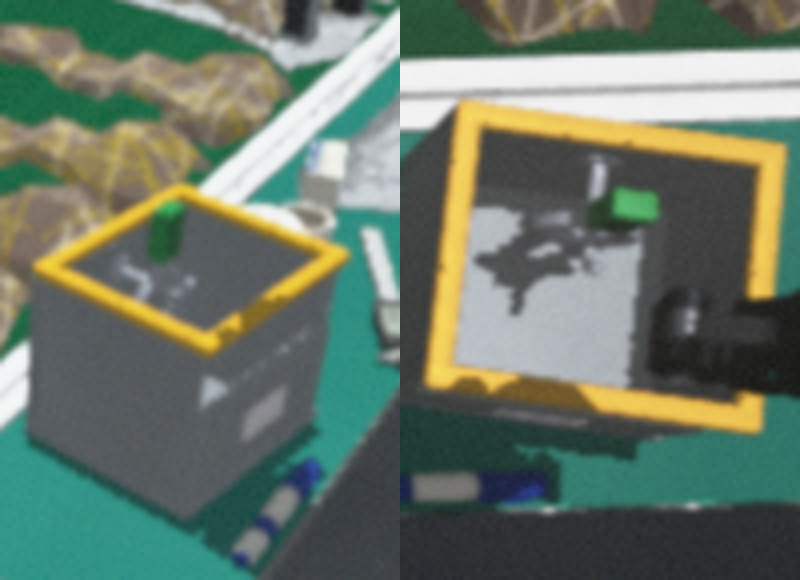

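The gauge hangs upright on the hook (handle top at top-crop (635,205), scene (170,210)), with the gripper clear. A quick check of position and stillness, then sign off.

Run:
```python
from h import *
h=np.array([.482,-.2225])+.032*np.array([np.cos(.168),-np.sin(.168)])
for n,px in(('top',[335+(636-400)/4,115+203/4]),('scene',[260+171/4,60+207/4])):
    d=ray(n,*px,.181)[:2]-h; c,s=np.cos(-.168),np.sin(-.168)
    print(n,'handle top in hook frame',np.round([c*d[0]+s*d[1],-s*d[0]+c*d[1]],4))
for i in range(12):
    I=manip.snapshot('top').astype(int);m=(I[...,1]>I[...,0]+60)&(I[...,1]>I[...,2]+50);m[:, :360]=0;m[:150]=0;m[190:]=0
    if i%3==2: v,u=np.nonzero(m);print(len(u),u.mean(),v.mean())
I=manip.snapshot('top').astype(int);v,u=np.nonzero((I[...,0]>170)&(I[...,1]<110)&(np.arange(512)[None]>200)&(np.arange(512)[None]<300));print('red px',u.mean(),v.mean(),'start ~',165+508/7,170+143/7)
manip.sign_off();print('signed off',manip.observe()['t'])
```

```text
top handle top in hook frame [-0.0047 -0.0019]
scene handle top in hook frame [-0.0118  0.0005]
66 393.40909090909093 165.77272727272728
67 393.32835820895525 165.77611940298507
67 393.3731343283582 165.70149253731344
66 393.40909090909093 165.77272727272728
red px 236.93055555555554 190.04166666666666 start ~ 237.57142857142856 190.42857142857142
the job is handed in; nothing more can be done
the job is handed in; nothing more can be done
```

The green gauge is hanging by its eye on the hook, and the gripper is open and clear. I handed the job in at about 15.6 s. I drew it straight up from the stand and lowered it through the opening in front of the hook tip. Then I threaded it 55 mm onto the rod, set it down, released it and withdrew upward.

Last checks:
- **Set-down height:** contact came at tool height 0.1443 m, against about 0.1445 m predicted.
- **Position:** from the top camera, the handle top is −5 mm along the rod and −2 mm sideways from the hook point. The scene camera gives −12 mm and 0 mm. The cameras disagree by about 7 mm along the rod, but both readings are within tolerance.
- **Stillness and angle:** the gauge stayed within 0.1 pixel over 12 frames and looks upright. I judged the tilt by eye only.
- **Red gauge:** it is within 1 pixel of where it started.
- **Frame contact:** the wrist force readings and pictures showed no sign of contact with the yellow frame.

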